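Free the stuck microscope eyepiece

ROBOT

A 7-joint arm with a two-finger parallel gripper is mounted at the origin on the work surface. World frame = base frame: x ahead of the robot, y to its left, z up, the work surface at z = 0. Lengths are in m, angles in rad, forces in N, time in s.
With the tool pointing down it reaches from about 0.4 to 0.85 m from the base axis. Payload 10.4 kg.
Tool frame: the origin (TCP) lies where the fingers leave the gripper's body, on its centre line; the fingertips stand 73 mm ahead of it and the grasp point (between the pads) lies 54 mm ahead of it; z points along the fingers, y is the direction in which the jaws open and shut (so a half turn about z gives the same grasp; the last joint's range is limited). The gripper opens to 85 mm and grips with 20 to 120 N. Pads are 22 mm wide; open, the fingers measure 114 mm over their backs; the gripper's body (76 mm by 85 mm) begins 54 mm behind the grasp point. The pads swing forward as they close: fully open they stand 13 mm farther back than shut.
Start: joints at [1.278, 0.332, -0.065, 1.46, 0.022, 1.35, -0.088], TCP at [0.167, -0.602, 0.304] pointing down, gripper open.
Joint ranges: [-2.6, 2.6], [-0.5, 2.12], [-1.47, 1.34], [0.16, 2.42], [-1.27, 4.41], [0.06, 2.06], [-2.6, 2.6]. Speed limits (rad/s): [2.22, 2.22, 2.79, 2.79, 3.14, 3.14, 3.14].

INTERFACE

Orientations are given as a unit quaternion [x, y, z, w].
In Python, from workcell import get_obs, camera, camera_model, hand_in gives the robot as it stands.
- The arm moves only by the shell command python3 -m crank 'ROWS' [FORCE]. ROWS is text: rows parted by semicolons, each of 7 numbers parted by spaces: the shift along the tool's x, y, z in units of 40 mm (1.0 is 40 mm), then the turn, a rotation vector about the tool's x, y, z in units of 8 degrees (1.0 is 8 degrees), then the finger opening in mm, from 0 to 85.4. In form: x y z ax ay az jaw; .... A call has exactly 10 rows; each row shifts and turns the pose as measured when the row begins, along the tool's axes as they then stand; what a row does not reach is not made up. A row lasts 1/10 s, in which the tool goes at most 50 mm and 8.59 degrees, less where a joint would pass 70% of its speed; a pose out of reach is approached as far as the arm can. A call is refused whole if a number of a shift passes 1 or a number of a turn 1, either way. A call with a gripper value outside its range is refused whole. The fingers move at their own pace and stop on an object; FORCE is the grip in N (left out, the last holds). Time passes only in rows, so rows that do not move let the fingers close, or fill a call up. It gives the time, the measured TCP pose, the force and the opening at its end, in the units of the state.
- get_obs(): the state, without advancing time (a new reading comes with each control period).
- camera(name): name is "scene" or "top"; returns (picture, depth): 480x640x3 uint8, red, green, blue; 480x640 float32, m along the optical axis (not along the pixel's ray), 0 where there is no reading.
- camera_model(name): a dict with "fx", "fy", "cx", "cy" (pixels), "distortion" ([k1, k2, p1, p2, k3] as OpenCV has them; the pictures are not rectified), "position" and "rotation" of the camera in the world. Camera axes: x right, y up, looking along -z (the intrinsics and any distortion apply to the point x, -y, -z); pixel columns grow to the right and rows downward; lengths in m; the calibration is good to about 2 mm. A picture is of the moment at which its call begins. camera_model takes no time and is no camera call.
- hand_in(): hands the job in, once; it reports no verdict.
The state is a dict: "clock": time; "joint_pos": joint angles; "joint_velocities": joint speeds; "tau": joint torques, N m; "position": TCP position; "ee_rot": TCP orientation; "ft_force": force on the tool from outside, world axes, zero at the start; "torque": the same for the moment, N m; "grip_width": opening from 0.0 (shut) to 1.0 (fully open).
Only numpy, scipy, OpenCV 4.12 (cv2) and the standard library are available. Lean on these libraries where they do the work, as an engineer would, in place of code of your own. Each camera call takes 0.05 s, during which the arm holds its last target.

TASK

The blue-banded microscope eyepiece is stuck in its aluminium mount. Work it loose while easing it upward: twist it about 30 degrees anticlockwise seen from above, then back past the start to about 30 degrees clockwise, and from there draw it straight up out of the mount. Set it down (do not drop it) upright in the middle of the blue tray, let go, and leave the orange-banded eyepiece where it is.

Things in the scene. Friction and masses are not known exactly. Their poses are not given: they have to be found in the camera images.
- eyepiece: Stuck eyepiece, BLUE flange and top ring, 120 g. From its origin (centre of the underside) up along z: steel barrel 30 mm dia to 24; flange 42 dia to 30; round black grip 38 dia to 76 (grip here, fingers any way round). Its x axis points to a white mark, at first within 3 degrees of the mount's black line. Held by friction: 12 to 25 N pulled straight, clearly less while being turned.
- mount: Fixed aluminium block, 80 x 80 x 45 mm tall, holding the blue eyepiece by sprung pads in its bore. Origin: centre of the underside, below the bore. The flange rests on its top, so the eyepiece's origin starts 21 mm above this one; the pads let go after a 20 mm rise, the barrel is out at 24. x, y square to the sides; a black line on top points to the +x +y corner.
- tray: Fixed blue open tray with a black rubber floor, 130 x 130 mm outside, 20 mm high, walls 5 mm, inner floor 5 mm above its origin (centre of its underside).
- eyepiece_orange: Eyepiece like the other (76 mm tall, 42 mm over the flange, same origin and axes) but with ORANGE flange and top ring, standing in a like mount of its own, its top 97 mm above the table. To be left alone.
There are look-alikes about, which are no part of the job. What is shaped like the eyepiece but turquoise is not meant.

How it is judged:
By the outcome, as a careful person would: the job done as asked, in the order asked, and still so for the second after the job is handed in, with the robot touching nothing.
It also fails if it takes over 45 s, if anything falls off the work surface, if the arm or the gripper's body presses on something with over 40 N, if the wrist force passes 120 N, or if a joint passes its speed limit or range.

## Working session

There is one attempt and no reset: what is moved stays moved. The work goes in short steps, Python scripts to look and compute and a shell command to move; the robot and the scene stay as the last step left them, time stands still between calls to the robot, and variables do not carry over. Pictures are saved under pics/ and viewed, and the job is handed in when it is done.

```bash
mkdir -p pics; ls
python3 - <<'E'
from workcell import get_obs, camera, camera_model
import cv2
print(get_obs())
for n in("scene","top"):
    p,d=camera(n); cv2.imwrite(f"pics/{n}0.png",p[:,:,::-1]); 
    import numpy as np; np.savez(f"{n}0.npz",p=p,d=d)
    print(n,camera_model(n),d.min(),d.max())
E
```

```text
pics
{'clock': 0.0, 'joint_pos': array([ 1.27839056,  0.3328593 , -0.06468883,  1.46090882,  0.0216019 ,
        1.34987413, -0.08842452]), 'joint_velocities': array([-0.00245897, -0.00113631,  0.00061932,  0.00139758, -0.00134111,
       -0.00112191, -0.00099164]), 'tau': array([-1.60676642e-03, -6.25449729e+01,  4.83984605e-02, -3.91603875e+01,
        1.61266036e-02,  9.96963121e-03,  2.66891874e-05]), 'position': array([ 0.16651646, -0.60214636,  0.30313919]), 'ee_rot': array([ 9.90908411e-01,  1.34536473e-01, -1.23874388e-04, -6.65649619e-04]), 'ft_force': array([ 0.05470815,  0.34763241, -0.03083017]), 'torque': array([0.01065838, 0.00168022, 0.01662641]), 'grip_width': 0.9982537340535611}
scene {'fx': 571.5218507915174, 'fy': 571.5218507915174, 'cx': 318.2263463730254, 'cy': 234.63987199060236, 'distortion': array([0.03325113, 0.        , 0.        , 0.        , 0.        ]), 'position': array([1.18086182, 0.35096041, 0.49848342]), 'rotation': array([0.24673447, 0.42070582, 0.74057011, 0.46226035])} 0.0 3.9442327
top {'fx': 515.8004583619733, 'fy': 515.8004583619733, 'cx': 316.08080533365484, 'cy': 240.44621701758206, 'distortion': array([-0.10616823,  0.        ,  0.        ,  0.        ,  0.        ]), 'position': array([0.42390476, 0.00748058, 0.89702199]), 'rotation': array([ 0.03911428, -0.05348544, -0.70328991,  0.70780837])} 0.0 1.8177073
```

View pics/scene0.png

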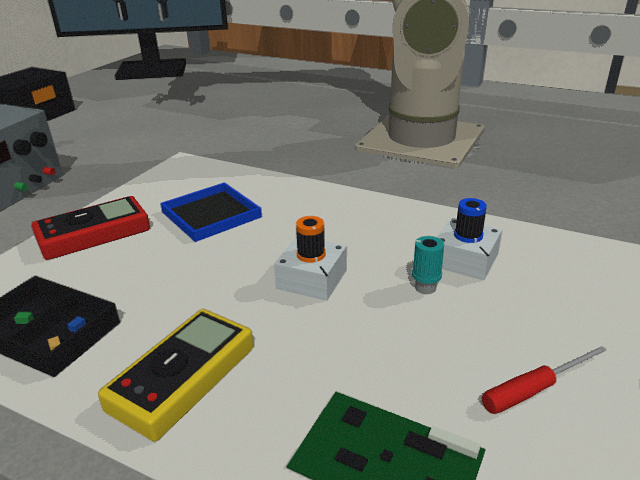

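View pics/top0.png

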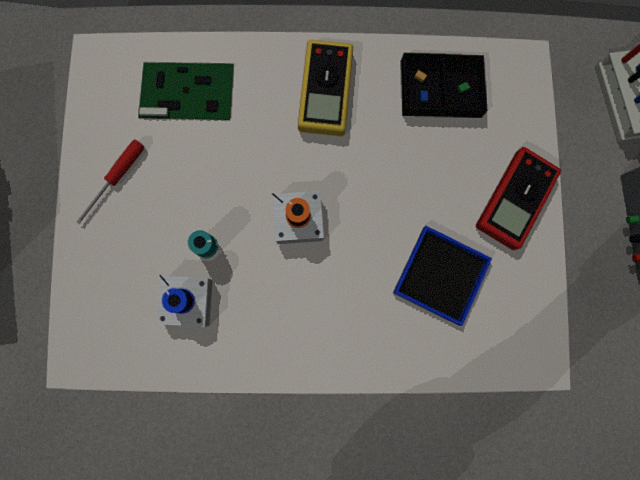

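The scene picture shows the blue eyepiece in its mount at (471,220), the turquoise one at (428,262), the orange one at (310,240) and the blue tray at (211,210). In the top picture they are at (174,300), (202,244), (298,211) and (443,275). Three things could be taken for the target: turquoise (excluded by the text), orange (to be left alone), and the blue tray (same colour but the wrong shape). I choose blue at top (174,300). Next I check it close up and measure it.

```bash
cat > h.py <<'E'
import numpy as np, cv2
from workcell import camera_model
from scipy.spatial.transform import Rotation as R
def ray(n,uv):
    m=camera_model(n); K=np.array([[m['fx'],0,m['cx']],[0,m['fy'],m['cy']],[0,0,1]])
    u=cv2.undistortPoints(np.array(uv,float).reshape(-1,1,2),K,m['distortion']).reshape(-1,2)
    d=np.c_[u[:,0],-u[:,1],-np.ones(len(u))]
    return np.array(m['position']),R.from_quat(m['rotation']).apply(d)
def onz(n,uv,z):
    o,d=ray(n,uv); return o+d*((z-o[2])/d[:,2])[:,None]
def cloud(n,dep,mask):
    v,u=np.nonzero(mask&(dep>0)); o,d=ray(n,np.c_[u,v]); return o+d*dep[v,u][:,None],np.c_[u,v]
def tri(u1,u2,a="scene",b="top"):
    o1,d1=ray(a,[u1]);o2,d2=ray(b,[u2]);d1=d1[0];d2=d2[0]
    s=np.linalg.lstsq(np.c_[d1,-d2],o2-o1,rcond=None)[0]
    p,q=o1+s[0]*d1,o2+s[1]*d2
    return (p+q)/2,np.linalg.norm(p-q)
E
python3 - <<'E'
from h import *
P={n:np.load(n+"0.npz") for n in("scene","top")}
for n in P:
    p,d=P[n]['p'],P[n]['d']; hsv=cv2.cvtColor(p,cv2.COLOR_RGB2HSV)
    for c,lo,hi in(("blue",110,130),("orange",5,15)):
        m=((hsv[...,0]>=lo)&(hsv[...,0]<=hi)&(hsv[...,1]>140)&(hsv[...,2]>60)).astype(np.uint8)
        k,l,s,ce=cv2.connectedComponentsWithStats(m)
        for i in range(1,k):
            if s[i,4]>40:
                pc,_=cloud(n,d,l==i)
                print(n,c,s[i],ce[i].round(1),pc.mean(0).round(4),np.percentile(pc[:,2],[5,50,95]).round(4))
a=P['top']['p'][260:345,140:230];b=P['scene']['p'][185:285,400:520]
cv2.imwrite("pics/c1.png",np.hstack([cv2.resize(a,(400,400),interpolation=2),cv2.resize(b,(400,400),interpolation=2)])[:,:,::-1])
E
```

```text
scene blue [ 161  183  101   59 1947] [211.1 211.9] [ 0.49   -0.2213  0.0124] [0.0034 0.0127 0.0201]
scene blue [458 198  29  19 358] [471.8 207.5] [0.4411 0.2141 0.0947] [0.089  0.0966 0.0982]
scene blue [454 229  20  14  94] [463.  237.9] [0.4525 0.2093 0.0483] [0.0451 0.0486 0.0511]
scene orange [ 209   23  185   46 3637] [302.6  44.5] [-0.8824 -0.7852 -0.0552] [-0.1067 -0.0548 -0.0027]
scene orange [ 31  85  25  20 242] [43.2 94. ] [ 0.2505 -0.8881  0.0652] [0.0502 0.0647 0.0793]
scene orange [296 216  28  20 385] [309.7 226.1] [0.5854 0.0262 0.0953] [0.0888 0.0968 0.0984]
scene orange [297 249  18  13  81] [304.8 257.9] [0.5973 0.0231 0.0487] [0.0452 0.0489 0.0513]
top blue [ 394  226   98  100 1221] [444.7 277.2] [ 0.478  -0.2332  0.0161] [0.0041 0.0183 0.0215]
top blue [162 288  32  25 397] [175.6 299.9] [0.4351 0.2091 0.0939] [0.0552 0.0966 0.0992]
top orange [286 198  24  30 402] [297.4 211.9] [0.5755 0.0212 0.0916] [0.0497 0.0965 0.0992]
```

View pics/c1.png

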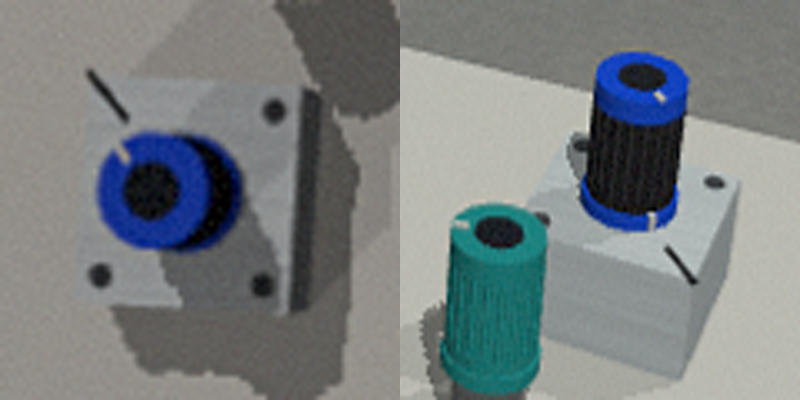

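Both crops show the blue flange and top ring, a white mark close to the black line, and turquoise as a separate piece beside it. The choice holds.

Run:
```python
from h import *
from scipy.optimize import least_squares
P={n:np.load(n+"0.npz") for n in("scene","top")}
def circ(pts):
    f=lambda q:np.hypot(pts[:,0]-q[0],pts[:,1]-q[1])-q[2]
    r=least_squares(f,[*pts.mean(0),.02],loss='soft_l1',f_scale=.001); return r.x,np.sqrt(np.mean(r.fun**2))
dk={}
for n in P:
    p,d=P[n]['p'],P[n]['d']; hsv=cv2.cvtColor(p,cv2.COLOR_RGB2HSV)
    for c,lo,hi,zt in(("blue",110,130,.097),("orange",5,15,.097),("turq",80,100,.076)):
        col=(hsv[...,0]>=lo)&(hsv[...,0]<=hi)&(hsv[...,1]>120)&(hsv[...,2]>50)
        pc,uv=cloud(n,d,col); ok=(pc[:,0]>.3)&(pc[:,0]<.8)&(pc[:,1]>-.1)&(pc[:,1]<.4)
        pc,uv=pc[ok],uv[ok]; zz=np.percentile(pc[:,2],90)
        top=abs(pc[:,2]-zz)<.005
        mm=np.zeros((480,640),np.uint8); mm[uv[top,1],uv[top,0]]=1
        # central black disc = hole in ring (image), ray to plane
        cn,hi_=cv2.findContours(mm,cv2.RETR_CCOMP,cv2.CHAIN_APPROX_NONE)
        holes=[(cv2.contourArea(x),x) for x,h in zip(cn,hi_[0]) if h[3]>=0]
        outer=max([x for x,h in zip(cn,hi_[0]) if h[3]<0],key=cv2.contourArea)[:,0]
        q,e=circ(onz(n,outer,zz)[:,:2])
        print(n,c,"ztop",zz.round(4),"outer circ",q.round(4),e.round(4))
        if holes:
            H=max(holes,key=lambda t:t[0])[1]; q2,e2=circ(onz(n,H[:,0],zz)[:,:2]); print("   hole",q2.round(4),e2.round(4))
            (cx,cy),_,_=cv2.fitEllipse(H); dk[n,c]=(cx,cy)
for c in("blue","orange","turq"):
    if ("scene",c) in dk and ("top",c) in dk: print(c,tri(dk["scene",c],dk["top",c]))
# tray outline
for n in P:
    p,d=P[n]['p'],P[n]['d']; hsv=cv2.cvtColor(p,cv2.COLOR_RGB2HSV)
    m=((hsv[...,0]>=110)&(hsv[...,0]<=130)&(hsv[...,1]>120)&(hsv[...,2]>50)).astype(np.uint8)
    cn,hh=cv2.findContours(m,cv2.RETR_CCOMP,cv2.CHAIN_APPROX_NONE)
    i=max(range(len(cn)),key=lambda i:cv2.contourArea(cn[i]))
    hole=max([x for x,h in zip(cn,hh[0]) if h[3]==i],key=cv2.contourArea)
    for nm,x,z in(("outer",cn[i],.02),("hole",hole,.02 if n=="top" else .02)):
        w=onz(n,x[:,0],z)[:,:2].astype(np.float32); r=cv2.minAreaRect((w*1000)); print(n,nm,r)
    pc,_=cloud(n,d,cv2.drawContours(np.zeros_like(m),[hole],-1,1,-1)>0); print(" floor med z",np.median(pc[:,2]))
    c2,uv=cloud(n,d,m>0);s=(abs(c2[:,0]-.48)<.12)&(abs(c2[:,1]+.23)<.12); print(" rim z",np.percentile(c2[s,2],[80,90,97]))
```

```text
scene blue ztop 0.0979 outer circ [0.4403 0.2136 0.0212] 0.0015
   hole [0.4355 0.2128 0.0107] 0.0008
scene orange ztop 0.098 outer circ [0.5834 0.0251 0.0207] 0.0011
   hole [0.5801 0.023  0.0103] 0.0008
scene turq ztop 0.0765 outer circ [0.5336 0.1822 0.0202] 0.0019
   hole [0.5296 0.1803 0.0104] 0.0006
top blue ztop 0.0985 outer circ [0.4344 0.2103 0.0185] 0.0014
   hole [0.4347 0.2112 0.0098] 0.0005
top orange ztop 0.0986 outer circ [0.5777 0.0209 0.0183] 0.0014
   hole [0.5785 0.0217 0.0098] 0.0005
top turq ztop 0.0772 outer circ [0.5281 0.1783 0.018 ] 0.0019
   hole [0.5286 0.1785 0.0105] 0.0005
blue (array([0.43449651, 0.21211465, 0.0969947 ]), np.float64(0.0011579007931615184))
orange (array([0.57863953, 0.02193055, 0.09694289]), np.float64(0.0004556782803714945))
turq (array([0.52860015, 0.17946271, 0.075596  ]), np.float64(0.0012237268719042754))
scene outer ((494.37445068359375, -217.74142456054688), (157.77391052246094, 140.4500732421875), 63.892452239990234)
scene hole ((494.0813293457031, -219.69229125976562), (98.6588134765625, 107.8865737915039), 64.0887222290039)
 floor med z 0.005019728458443645
 rim z [0.01872639 0.01961736 0.020472  ]
top outer ((481.18634033203125, -229.06851196289062), (131.48228454589844, 130.79051208496094), 64.04874420166016)
top hole ((481.0306701660156, -227.02056884765625), (117.62394714355469, 117.34182739257812), 63.75444412231445)
 floor med z 0.004667123392015693
 rim z [0.01995304 0.02073446 0.02175115]
```

Measurements:

| Item | Position (m) | Height check |
|---|---|---|
| Blue eyepiece | (0.4345, 0.212) | top 0.097 by triangulation, matches 21+76 mm |
| Tray | centre (0.481, -0.2285), sides 131 mm | rim 0.020, floor 0.005 |
| Turquoise | 99 mm from blue | clear of the open fingers |

Next I plan the approach, turning the tool along with the base.

```bash
cat > plan.py <<'E'
import sys; from h import *
from workcell import get_obs
def plan(tgt,dyaw,n,k=None):
    "tgt world xyz of TCP, dyaw deg world ccw, over n rows; prints tool-frame rows"
    o=get_obs(); p=np.array(o['position']); r=R.from_quat(o['ee_rot'])
    x=r.apply([1,0,0]); z=r.apply([0,0,1]); print("pos",p.round(4),"head",np.degrees(np.arctan2(x[1],x[0])).round(2),"z",z.round(4),"w",round(o['grip_width']*85.4,1),"F",o['ft_force'].round(1),"t",o['clock'],"q",o['joint_pos'].round(2))
    s=(np.array(tgt)-p)/n
    # levelling rotation in tool frame
    lv=r.inv().apply(np.cross(z,[0,0,-1])); print("level rotvec (8deg units)",(np.degrees(lv)/8).round(3))
    for i in range(n):
        rr=R.from_euler('z',dyaw/n*i,degrees=True)*r
        t=rr.inv().apply(s)/.04
        print(*t.round(2),0,0,round(-dyaw/n/8,2))
if __name__=="__main__":
    a=[float(x) for x in sys.argv[1:]]; plan(a[:3],a[3],int(a[4]))
E
python3 plan.py .46 -.22 .30 78 10
```

```text
pos [ 0.1665 -0.6022  0.3032] head 15.46 z [-4.0e-04  1.2e-03 -1.0e+00] w 85.6 F [-0.3  1.3 -0.5] t 0.1 q [ 1.28  0.33 -0.06  1.46  0.02  1.35 -0.09]
level rotvec (8deg units) [-0.009  0.001  0.   ]
0.96 -0.73 0.01 0 0 -0.97
1.05 -0.59 0.01 0 0 -0.97
1.12 -0.44 0.01 0 0 -0.97
1.17 -0.28 0.01 0 0 -0.97
1.2 -0.12 0.01 0 0 -0.97
1.2 0.04 0.01 0 0 -0.97
1.19 0.2 0.01 0 0 -0.97
1.15 0.36 0.01 0 0 -0.97
1.09 0.52 0.01 0 0 -0.97
1.01 0.66 0.01 0 0 -0.97
```

```bash
python3 -m crank '0.8 -0.6 0 0 0 -0.95 85; 0.9 -0.5 0 0 0 -0.95 85; 0.95 -0.4 0 0 0 -0.95 85; 1 -0.25 0 0 0 -0.95 85; 1 -0.1 0 0 0 -0.95 85; 1 0 0 0 0 -0.95 85; 1 0.15 0 0 0 -0.95 85; 1 0.3 0 0 0 -0.95 85; 0.95 0.4 0 0 0 -0.95 85; 0.9 0.5 0 0 0 -0.95 85' 90; python3 plan.py .4345 .212 .20 25 10
```

```text
clock: 1.1
position: [0.41, -0.2635, 0.2987]
ee_rot: [0.684, 0.73, -0.001, -0.004]
ft_force: [0.5, -1.1, 0.3]
grip_width: 0.998
pos [ 0.41   -0.2635  0.2987] head 93.73 z [-0.007  0.004 -1.   ] w 85.2 F [ 0.5 -1.1  0.3] t 1.1 q [ 0.94  0.07 -0.48  1.79  0.03  1.3   0.52]
level rotvec (8deg units) [-0.048 -0.032  0.   ]
1.18 0.14 0.25 0 0 -0.31
1.17 0.19 0.25 0 0 -0.31
1.16 0.24 0.25 0 0 -0.31
1.15 0.29 0.25 0 0 -0.31
1.14 0.34 0.25 0 0 -0.31
1.12 0.39 0.25 0 0 -0.31
1.11 0.44 0.25 0 0 -0.31
1.08 0.49 0.25 0 0 -0.31
1.06 0.54 0.25 0 0 -0.31
1.04 0.58 0.25 0 0 -0.31
```

```bash
python3 -m crank '1 0.1 0.2 0 0 -0.3 85; 1 0.15 0.2 -0.05 -0.03 -0.3 85; 1 0.2 0.2 0 0 -0.3 85; 1 0.25 0.2 0 0 -0.3 85; 1 0.3 0.2 0 0 -0.3 85; 1 0.35 0.2 0 0 -0.3 85; 1 0.4 0.2 0 0 -0.3 85; 1 0.45 0.2 0 0 -0.3 85; 1 0.5 0.2 0 0 -0.3 85; 1 0.5 0.2 0 0 -0.3 85' 90; python3 plan.py .4345 .212 .20 0 6
```

```text
clock: 2.1
position: [0.4257, 0.1757, 0.2161]
ee_rot: [0.508, 0.861, 0.0, 0.003]
ft_force: [1.1, -0.9, -0.4]
grip_width: 0.995
pos [0.4257 0.1757 0.2161] head 118.92 z [ 0.0045 -0.0023 -1.    ] w 85.0 F [ 1.1 -0.9 -0.4] t 2.1 q [ 0.45  0.13 -0.98  1.95  0.13  1.12 -0.08]
level rotvec (8deg units) [ 0.02  0.03 -0.  ]
0.11 0.11 0.07 0 0 -0.0
0.11 0.11 0.07 0 0 -0.0
0.11 0.11 0.07 0 0 -0.0
0.11 0.11 0.07 0 0 -0.0
0.11 0.11 0.07 0 0 -0.0
0.11 0.11 0.07 0 0 -0.0
```

```bash
python3 -m crank '0.2 0.2 0.1 0 0 0 85; 0.2 0.2 0.1 0 0 0 85; 0.2 0.2 0.1 0.02 0.03 0 85; 0.05 0.1 0.1 0 0 0 85; 0 0 0 0 0 0 85; 0 0 0 0 0 0 85; 0 0 0 0 0 0 85; 0 0 0 0 0 0 85; 0 0 0 0 0 0 85; 0 0 0 0 0 0 85' 90; python3 plan.py .4345 .212 .131 0 5
```

```text
clock: 3.1
position: [0.435, 0.218, 0.1981]
ee_rot: [0.504, 0.864, -0.0, -0.002]
ft_force: [0.0, 0.8, -0.0]
grip_width: 0.998
pos [0.435  0.218  0.1981] head 119.48 z [-0.0029  0.0012 -1.    ] w 85.3 F [ 0.   0.8 -0. ] t 3.1 q [ 0.34  0.25 -0.98  1.91  0.23  1.11 -0.22]
level rotvec (8deg units) [-0.014 -0.018  0.   ]
-0.03 -0.02 0.34 0 0 -0.0
-0.03 -0.02 0.34 0 0 -0.0
-0.03 -0.02 0.34 0 0 -0.0
-0.03 -0.02 0.34 0 0 -0.0
-0.03 -0.02 0.34 0 0 -0.0
```

```bash
python3 -m crank '-0.06 -0.05 0.1 -0.01 -0.02 0 85; -0.06 -0.05 0.2 0 0 0 85; -0.02 0 0.25 0 0 0 85; 0 0 0.3 0 0 0 85; 0 0 0.3 0 0 0 85; 0 0 0.3 0 0 0 85; 0 0 0.2 0 0 0 85; 0 0 0 0 0 0 85; 0 0 0 0 0 0 85; 0 0 0 0 0 0 85' 90; python3 plan.py .4345 .212 .131 0 2
python3 - <<'E'
from h import *
from workcell import camera
a,_=camera("top");b,_=camera("scene")
cv2.imwrite("pics/d1.png",np.hstack([cv2.resize(a[220:380,90:250],(400,400)),cv2.resize(b[150:310,390:550],(400,400))])[:,:,::-1])
E
```

```text
clock: 4.1
position: [0.4333, 0.2102, 0.1248]
ee_rot: [0.504, 0.864, -0.001, -0.001]
ft_force: [0.3, 0.2, 0.1]
grip_width: 1.001
pos [0.4333 0.2102 0.1248] head 119.5 z [-0.0026 -0.001  -1.    ] w 85.4 F [0.3 0.2 0.1] t 4.1 q [ 0.28  0.35 -0.93  1.98  0.34  0.97 -0.3 ]
level rotvec (8deg units) [-0.02  -0.003 -0.   ]
0.01 0.02 -0.08 0 0 -0.0
0.01 0.02 -0.08 0 0 -0.0
```

View pics/d1.png

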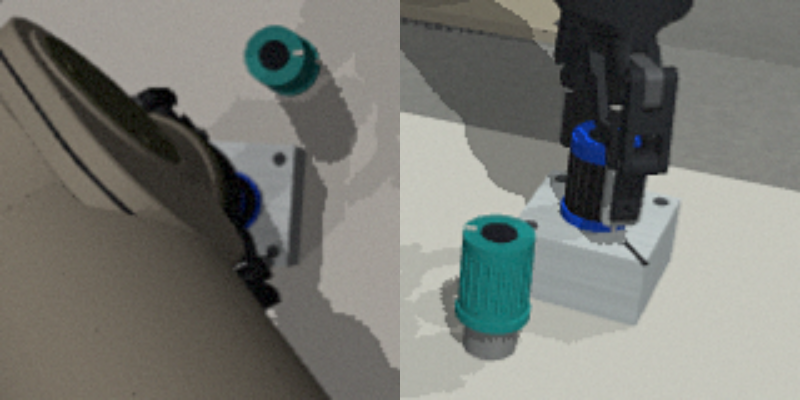

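The fingers straddle the blue eyepiece clear of everything (scene crop, eyepiece at about (590,180)). The TCP is 6 mm low, so I raise it before closing.

```bash
python3 -m crank '0.02 0.04 -0.1 -0.02 0 0 85; 0.02 0.02 -0.08 0 0 0 85; 0 0 0 0 0 0 85; 0 0 0 0 0 0 60; 0 0 0 0 0 0 45; 0 0 0 0 0 0 30; 0 0 0 0 0 0 30; 0 0 0 0 0 0 30; 0 0 0 0 0 0 30; 0 0 0 0 0 0 30' 90; python3 plan.py .4345 .212 .131 0 2
```

```text
clock: 5.2
position: [0.4354, 0.213, 0.1345]
ee_rot: [0.504, 0.864, 0.0, 0.001]
ft_force: [-1.1, -0.7, 2.2]
grip_width: 0.425
pos [0.4354 0.213  0.1345] head 119.46 z [ 2.5e-03 -4.0e-04 -1.0e+00] w 36.3 F [-1.1 -0.7  2.2] t 5.2 q [ 0.29  0.34 -0.94  1.97  0.33  0.99 -0.29]
level rotvec (8deg units) [ 0.014  0.011 -0.   ]
-0.01 -0.02 0.04 0 0 -0.0
-0.01 -0.02 0.04 0 0 -0.0
```

```bash
python3 -m crank '0 0 0 0 0 -0.4 30; 0 0 -0.01 0 0 -0.5 30; 0 0 -0.01 0 0 -0.5 30; 0 0 -0.01 0 0 -0.5 30; 0 0 -0.01 0 0 -0.5 30; 0 0 -0.01 0 0 -0.5 30; 0 0 -0.01 0 0 -0.5 30; 0 0 -0.01 0 0 -0.4 30; 0 0 0 0 0 0 30; 0 0 0 0 0 0 30' 90; python3 plan.py .4354 .213 .1375 0 2;  python3 - <<'E'
from h import *
from workcell import camera
a,_=camera("top");b,_=camera("scene")
cv2.imwrite("pics/d2.png",np.hstack([cv2.resize(a[220:380,90:250],(400,400)),cv2.resize(b[190:270,430:510],(400,400))])[:,:,::-1])
E
```

```text
clock: 6.2
position: [0.4343, 0.212, 0.1349]
ee_rot: [0.252, 0.968, 0.0, -0.001]
ft_force: [-0.4, -0.7, 2.7]
grip_width: 0.426
pos [0.4343 0.212  0.1349] head 150.77 z [-1.9e-03  7.0e-04 -1.0e+00] w 36.4 F [-0.4 -0.7  2.7] t 6.2 q [ 0.37  0.38 -1.04  1.97  0.39  1.01  0.21]
level rotvec (8deg units) [-0.002 -0.015 -0.   ]
-0.01 0.02 -0.03 0 0 -0.0
-0.01 0.02 -0.03 0 0 -0.0
```

View pics/d2.png

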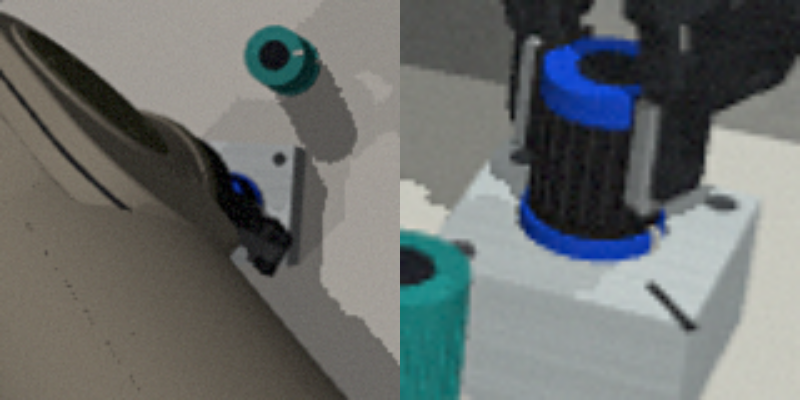

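Turned 31 degrees anticlockwise. The flange's white mark moved with it, to crop (657,232), i.e. towards +y, so the grip is not slipping. There was no real rise, because the commanded steps were too small. I pull a bit more during the way back.

```bash
python3 -m crank '0 0 -0.02 0 0 0.4 30; 0 0 -0.03 0 0 0.5 30; 0 0 -0.03 0 0 0.5 30; 0 0 -0.03 0 0 0.5 30; 0 0 -0.03 0 0 0.5 30; 0 0 -0.03 0 0 0.5 30; 0 0 -0.03 0 0 0.4 30; 0 0 0 0 0 0.1 30; 0 0 0 0 0 0 30; 0 0 0 0 0 0 30' 90; python3 plan.py .4343 .212 .1375 0 1
```

```text
clock: 7.3
position: [0.4343, 0.2116, 0.1392]
ee_rot: [0.483, 0.876, 0.002, -0.001]
ft_force: [0.5, 0.3, -1.9]
grip_width: 0.423
pos [0.4343 0.2116 0.1392] head 122.27 z [-0.      0.0035 -1.    ] w 36.1 F [ 0.5  0.3 -1.9] t 7.3 q [ 0.31  0.33 -0.95  1.97  0.32  0.99 -0.23]
level rotvec (8deg units) [ 0.013 -0.021 -0.   ]
0.01 0.0 0.04 0 0 -0.0
```

```bash
python3 -m crank '0 0 -0.02 0.01 -0.02 0.4 30; 0 0 -0.03 0 0 0.5 30; 0 0 -0.03 0 0 0.5 30; 0 0 -0.03 0 0 0.5 30; 0 0 -0.03 0 0 0.5 30; 0 0 -0.03 0 0 0.5 30; 0 0 -0.02 0 0 0.5 30; 0 0 -0.02 0 0 0.4 30; 0 0 0 0 0 0.2 30; 0 0 0 0 0 0 30' 90; python3 plan.py .4343 .212 .1375 0 1
python3 - <<'E'
from h import *
from workcell import camera
b,_=camera("scene")
cv2.imwrite("pics/d3.png",cv2.resize(b[190:270,430:510],(600,600))[:,:,::-1])
E
```

```text
clock: 8.3
position: [0.4344, 0.2113, 0.1441]
ee_rot: [0.71, 0.704, 0.002, -0.001]
ft_force: [1.9, -0.4, -1.8]
grip_width: 0.422
pos [0.4344 0.2113 0.1441] head 89.55 z [ 2.0e-04  4.2e-03 -1.0e+00] w 36.1 F [ 1.9 -0.4 -1.8] t 8.3 q [ 0.23  0.29 -0.86  1.97  0.26  0.99 -0.76]
level rotvec (8deg units) [ 0.001 -0.03   0.   ]
0.02 -0.0 0.16 0 0 -0.0
```

View pics/d3.png

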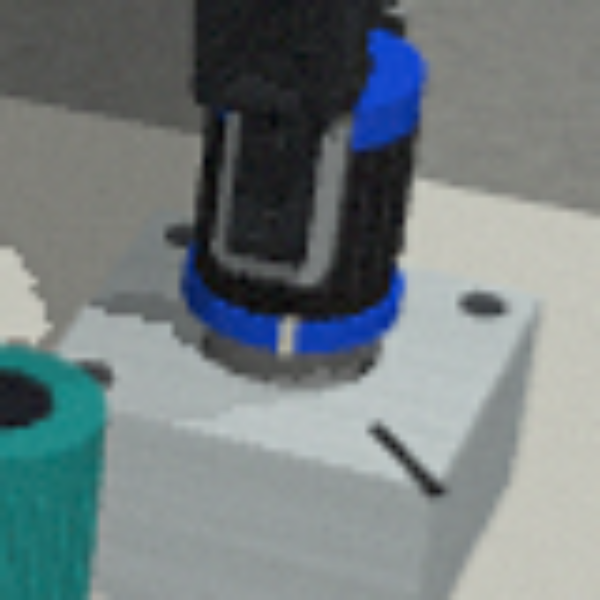

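At -30 degrees the eyepiece has risen about 9 mm, with barrel showing under the flange. The flange mark is at crop (287,335), well clockwise of the line. Now I draw it straight up.

```bash
python3 - <<'E'
from h import *
w=onz("scene",[(430+287/7.5,190+335/7.5)],.021+.0095+.027)[0]; print(w,np.degrees(np.arctan2(w[1]-.212,w[0]-.4345)))
E
python3 -m crank '0 0 -0.08 0 0 0 30; 0 0 -0.12 0 0 0 30; 0 0 -0.15 0 0 0 30; 0 0 -0.2 0 0 0 30; 0 0 -0.25 0 0 0 30; 0 0 -0.3 0 0 0 30; 0 0 -0.3 0 0 0 30; 0 0 -0.4 0 0 0 30; 0 0 -0.4 0 0 0 30; 0 0 -0.3 0 0 0 30' 90; python3 plan.py .481 -.2285 .23 0 12
python3 - <<'E'
from h import *
from workcell import camera
b,_=camera("scene")
cv2.imwrite("pics/d4.png",cv2.resize(b[110:310,350:550],(600,600))[:,:,::-1])
E
```

```text
[0.4555445  0.21687594 0.0575    ] 13.045056086007145
clock: 9.35
position: [0.4332, 0.2105, 0.2506]
ee_rot: [0.707, 0.707, 0.001, -0.002]
ft_force: [0.8, 0.1, -0.5]
grip_width: 0.422
pos [0.4332 0.2105 0.2506] head 89.96 z [-0.0024  0.0039 -1.    ] w 36.0 F [ 0.8  0.1 -0.5] t 9.35 q [ 0.31  0.14 -0.9   1.86  0.11  1.2  -0.63]
level rotvec (8deg units) [-0.017 -0.028 -0.   ]
-0.91 0.1 0.04 0 0 -0.0
-0.91 0.1 0.04 0 0 -0.0
-0.91 0.1 0.04 0 0 -0.0
-0.91 0.1 0.04 0 0 -0.0
-0.91 0.1 0.04 0 0 -0.0
-0.91 0.1 0.04 0 0 -0.0
-0.91 0.1 0.04 0 0 -0.0
-0.91 0.1 0.04 0 0 -0.0
-0.91 0.1 0.04 0 0 -0.0
-0.91 0.1 0.04 0 0 -0.0
-0.91 0.1 0.04 0 0 -0.0
-0.91 0.1 0.04 0 0 -0.0
```

View pics/d4.png

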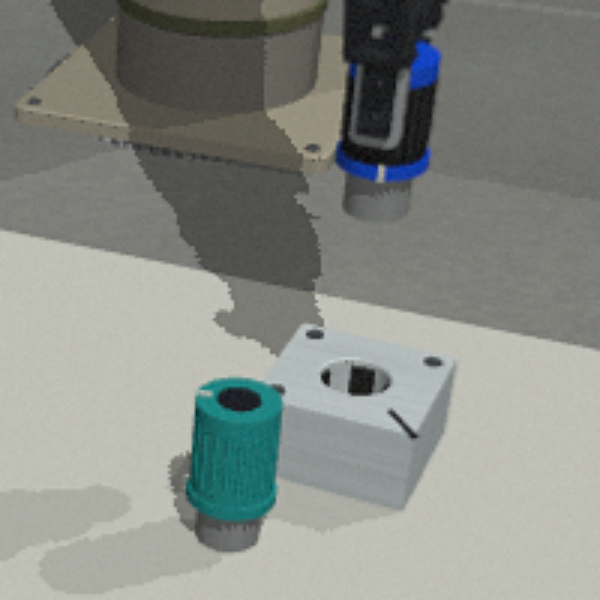

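It is out and upright, mark at crop (381,172), and turquoise is untouched. I carry it to the tray; its underside at about 0.137 clears everything.

```bash
python3 -m crank '-0.4 0.05 0 0 -0.02 0 30; -0.7 0.1 0 0 0 0 30; -0.9 0.1 0 0 0 0 30; -0.95 0.1 0 0 0 0 30; -0.95 0.1 0 0 0 0 30; -0.95 0.1 0 0 0 0 30; -0.95 0.1 0 0 0 0 30; -0.95 0.1 0 0 0 0 30; -0.95 0.1 0 0 0 0 30; -0.9 0.1 0 0 0 0 30' 90; python3 plan.py .481 -.2285 .23 0 6
```

```text
clock: 10.4
position: [0.4728, -0.1397, 0.2542]
ee_rot: [0.703, 0.711, 0.002, 0.001]
ft_force: [0.4, 0.9, -0.8]
grip_width: 0.428
pos [ 0.4728 -0.1397  0.2542] head 90.65 z [ 0.0042  0.0024 -1.    ] w 36.5 F [ 0.4  0.9 -0.8] t 10.4 q [ 0.74  0.12 -0.57  1.84  0.06  1.2   0.16]
level rotvec (8deg units) [ 0.03  -0.017  0.   ]
-0.37 0.03 0.1 0 0 -0.0
-0.37 0.03 0.1 0 0 -0.0
-0.37 0.03 0.1 0 0 -0.0
-0.37 0.03 0.1 0 0 -0.0
-0.37 0.03 0.1 0 0 -0.0
-0.37 0.03 0.1 0 0 -0.0
```

```bash
python3 -m crank '-0.5 0.04 0.1 0.02 -0.01 0 30; -0.5 0.04 0.2 0 0 0 30; -0.5 0.04 0.2 0 0 0 30; -0.4 0.03 0.2 0 0 0 30; -0.2 0.02 0.2 0 0 0 30; -0.1 0.01 0.2 0 0 0 30; 0 0 0.2 0 0 0 30; 0 0 0.2 0 0 0 30; 0 0 0 0 0 0 30; 0 0 0 0 0 0 30' 90; python3 plan.py .481 -.2285 .1185 0 4
python3 - <<'E'
from h import *
from workcell import camera
b,d=camera("scene");a,dt=camera("top")
hsv=cv2.cvtColor(b,cv2.COLOR_RGB2HSV)
cv2.imwrite("pics/d5.png",np.hstack([cv2.resize(b[90:290,110:310],(400,400)),cv2.resize(a[180:380,340:540],(400,400))])[:,:,::-1])
E
```

```text
clock: 11.4
position: [0.4807, -0.2343, 0.1877]
ee_rot: [0.704, 0.71, 0.001, -0.001]
ft_force: [-0.5, 0.4, -0.8]
grip_width: 0.422
pos [ 0.4807 -0.2343  0.1877] head 90.54 z [-9.0e-04  3.1e-03 -1.0e+00] w 36.0 F [-0.5  0.4 -0.8] t 11.4 q [ 0.8   0.28 -0.5   1.82  0.14  1.09  0.27]
level rotvec (8deg units) [-0.006 -0.022  0.   ]
0.03 0.0 0.43 0 0 -0.0
0.03 0.0 0.43 0 0 -0.0
0.03 0.0 0.43 0 0 -0.0
0.03 0.0 0.43 0 0 -0.0
```

View pics/d5.png

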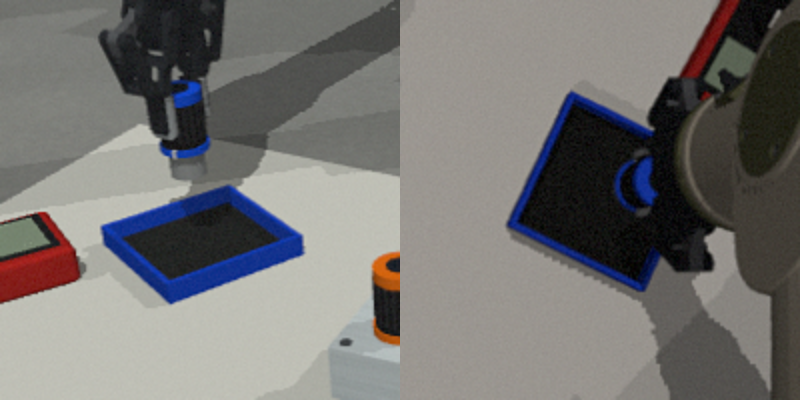

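The eyepiece hangs upright over the tray, at left crop (180,130). Lowering it to about 7 mm above the floor.

```bash
python3 -m crank '0.05 0 0.1 0 -0.02 0 30; 0.05 0 0.2 0 0 0 30; 0.03 0 0.25 0 0 0 30; 0 0 0.25 0 0 0 30; 0 0 0.25 0 0 0 30; 0 0 0.2 0 0 0 30; 0 0 0.1 0 0 0 30; 0 0 0.05 0 0 0 30; 0 0 0 0 0 0 30; 0 0 0 0 0 0 30' 90; python3 plan.py .481 -.2285 .1185 0 4
```

```text
clock: 12.5
position: [0.4807, -0.2285, 0.1271]
ee_rot: [0.704, 0.71, -0.0, -0.0]
ft_force: [0.6, -0.5, -0.9]
grip_width: 0.423
pos [ 0.4807 -0.2285  0.1271] head 90.55 z [-3.e-04 -3.e-04 -1.e+00] w 36.1 F [ 0.6 -0.5 -0.9] t 12.5 q [ 0.78  0.35 -0.48  1.87  0.19  0.97  0.22]
level rotvec (8deg units) [-0.002  0.002 -0.   ]
0.0 0.0 0.05 0 0 -0.0
0.0 0.0 0.05 0 0 -0.0
0.0 0.0 0.05 0 0 -0.0
0.0 0.0 0.05 0 0 -0.0
```

Now gently down to contact, watching the force.

```bash
python3 -m crank '0 0 0.04 0 0 0 30; 0 0 0.04 0 0 0 30; 0 0 0.04 0 0 0 30; 0 0 0.03 0 0 0 30; 0 0 0.03 0 0 0 30; 0 0 0.02 0 0 0 30; 0 0 0 0 0 0 30; 0 0 0 0 0 0 30; 0 0 0 0 0 0 30; 0 0 0 0 0 0 30' 90; python3 plan.py .481 -.2285 .1185 0 4
python3 - <<'E'
from h import *
from workcell import camera
b,d=camera("scene")
cv2.imwrite("pics/d6.png",cv2.resize(b[150:250,160:260],(600,600))[:,:,::-1])
E
```

```text
clock: 13.5
position: [0.4813, -0.2289, 0.1195]
ee_rot: [0.704, 0.71, -0.0, 0.001]
ft_force: [0.4, 0.0, -1.8]
grip_width: 0.424
pos [ 0.4813 -0.2289  0.1195] head 90.54 z [ 0.0014 -0.0014 -1.    ] w 36.2 F [ 0.4  0.  -1.8] t 13.5 q [ 0.77  0.36 -0.48  1.88  0.2   0.95  0.21]
level rotvec (8deg units) [0.01 0.01 0.  ]
0.0 -0.0 0.01 0 0 -0.0
0.0 -0.0 0.01 0 0 -0.0
0.0 -0.0 0.01 0 0 -0.0
0.0 -0.0 0.01 0 0 -0.0
```

View pics/d6.png

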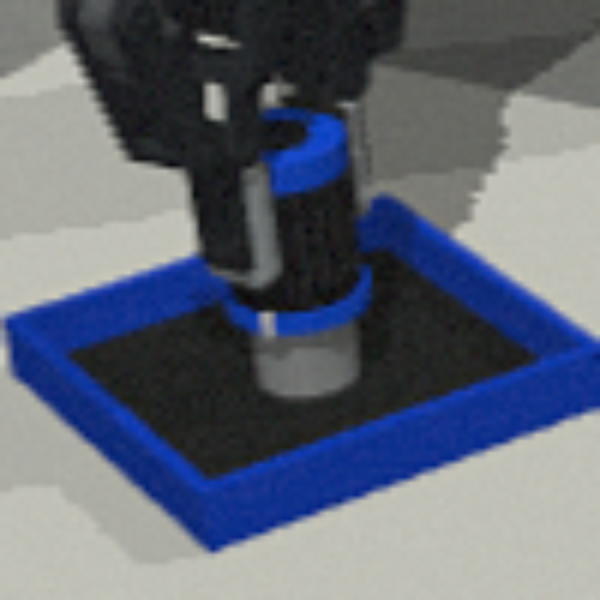

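The barrel foot at crop (308,385) is almost on the floor, with no contact force yet. A little further.

```bash
python3 -m crank '0 0 0.02 0 0 0 30; 0 0 0.02 0 0 0 30; 0 0 0.02 0 0 0 30; 0 0 0.01 0 0 0 30; 0 0 0 0 0 0 30; 0 0 0 0 0 0 30; 0 0 0 0 0 0 30; 0 0 0 0 0 0 30; 0 0 0 0 0 0 30; 0 0 0 0 0 0 30' 90; python3 plan.py .481 -.2285 .1185 0 4
```

```text
clock: 14.55
position: [0.4816, -0.229, 0.1185]
ee_rot: [0.704, 0.71, -0.0, 0.001]
ft_force: [-1.3, 1.1, 1.8]
grip_width: 0.423
pos [ 0.4816 -0.229   0.1185] head 90.53 z [ 0.0013 -0.0024 -1.    ] w 36.2 F [-1.3  1.1  1.8] t 14.55 q [ 0.77  0.36 -0.48  1.88  0.2   0.95  0.21]
level rotvec (8deg units) [ 0.009  0.018 -0.   ]
0.0 -0.0 0.0 0 0 -0.0
0.0 -0.0 0.0 0 0 -0.0
0.0 -0.0 0.0 0 0 -0.0
0.0 -0.0 0.0 0 0 -0.0
```

Contact: z stopped at 0.1185 as predicted, and the force reversed to +1.8 N. I open gently.

```bash
python3 -m crank '0 0 0 0 0 0 37; 0 0 0 0 0 0 39; 0 0 0 0 0 0 42; 0 0 0 0 0 0 48; 0 0 0 0 0 0 58; 0 0 0 0 0 0 70; 0 0 0 0 0 0 85; 0 0 0 0 0 0 85; 0 0 0 0 0 0 85; 0 0 0 0 0 0 85' 20; python3 plan.py .481 -.2285 .25 0 8
python3 - <<'E'
from h import *
from workcell import camera
b,d=camera("scene")
cv2.imwrite("pics/d7.png",cv2.resize(b[150:250,160:260],(600,600))[:,:,::-1])
E
```

```text
clock: 15.55
position: [0.4819, -0.2292, 0.1186]
ee_rot: [0.704, 0.71, -0.0, 0.002]
ft_force: [1.1, -0.6, 0.2]
grip_width: 0.997
pos [ 0.4819 -0.2292  0.1186] head 90.53 z [ 0.0023 -0.0028 -1.    ] w 85.1 F [ 1.1 -0.6  0.2] t 15.55 q [ 0.77  0.36 -0.48  1.88  0.2   0.95  0.21]
level rotvec (8deg units) [ 0.017  0.02  -0.   ]
0.0 -0.0 -0.41 0 0 -0.0
0.0 -0.0 -0.41 0 0 -0.0
0.0 -0.0 -0.41 0 0 -0.0
0.0 -0.0 -0.41 0 0 -0.0
0.0 -0.0 -0.41 0 0 -0.0
0.0 -0.0 -0.41 0 0 -0.0
0.0 -0.0 -0.41 0 0 -0.0
0.0 -0.0 -0.41 0 0 -0.0
```

View pics/d7.png

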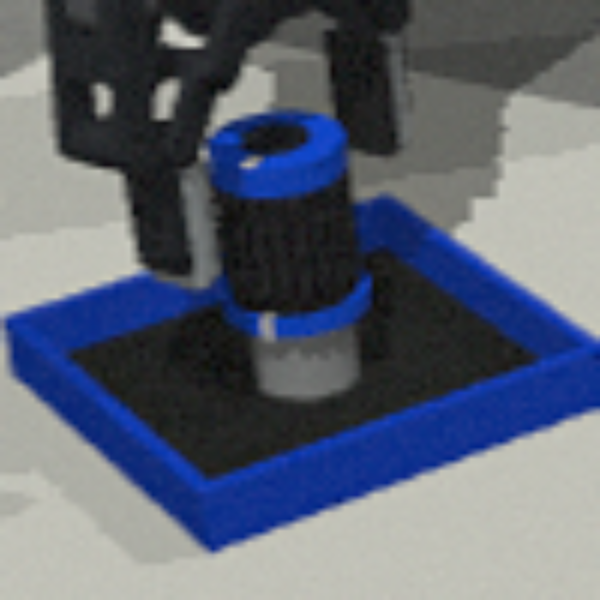

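It is released and standing upright, mark at crop (268,325), fingers clear. I go up, then aside for a clear top view.

```bash
python3 -m crank '0 0 -0.15 0 0 0 85; 0 0 -0.3 0 0 0 85; 0 0 -0.4 0 0 0 85; 0 0 -0.5 0 0 0 85; 0 0 -0.5 0 0 0 85; 0 0 -0.5 0 0 0 85; 0 0 -0.5 0 0 0 85; 0 0 -0.5 0 0 0 85; 0 0 -0.2 0 0 0 85; 0 0 0 0 0 0 85' 20 && python3 -m crank '0.5 0 0 0 0 0 85; 0.8 0 0 0 0 0 85; 0.8 0 0 0 0 0 85; 0.8 0 0 0 0 0 85; 0.8 0 0 0 0 0 85; 0.8 0 0 0 0 0 85; 0.8 0 0 0 0 0 85; 0.4 0 0 0 0 0 85; 0 0 0 0 0 0 85; 0 0 0 0 0 0 85' 20
python3 - <<'E'
from h import *
from workcell import camera
b,ds=camera("scene");a,dt=camera("top")
cv2.imwrite("pics/d8.png",np.hstack([cv2.resize(b,(400,300)),cv2.resize(a,(400,300))])[:,:,::-1])
np.savez("fin.npz",b=b,ds=ds,a=a,dt=dt)
for n,p,d in(("scene",b,ds),("top",a,dt)):
    pc,uv=cloud(n,d,np.ones(d.shape,bool))
    for nm,c in(("tray",(.481,-.2285)),("orange",(.5785,.022)),("turq",(.5286,.1792))):
        s=np.hypot(pc[:,0]-c[0],pc[:,1]-c[1])<.045; q=pc[s&(pc[:,2]<.15)]
        if len(q):
            zt=np.percentile(q[:,2],99); t=q[abs(q[:,2]-zt)<.004]; print(n,nm,zt.round(4),((t.min(0)+t.max(0))/2).round(4))
E
```

```text
clock: 16.6
position: [0.4819, -0.2279, 0.2743]
ee_rot: [0.703, 0.711, 0.001, 0.004]
ft_force: [-0.9, 0.6, -0.7]
grip_width: 0.995
clock: 17.6
position: [0.4756, 0.0075, 0.266]
ee_rot: [0.704, 0.71, -0.002, 0.0]
ft_force: [0.2, 0.2, -0.7]
grip_width: 0.994
scene tray 0.0825 [ 0.482  -0.2285  0.0809]
scene orange 0.0987 [0.58   0.0236 0.0976]
scene turq 0.0779 [0.5296 0.1809 0.0764]
top tray 0.0836 [ 0.4805 -0.2297  0.0828]
top turq 0.0785 [0.5282 0.1792 0.0779]
```

View pics/d8.png

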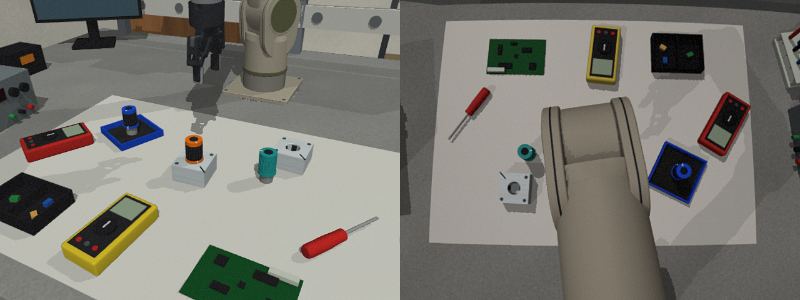

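The eyepiece stands upright in the tray at top view (682,171). Its top is at about 0.082 against 0.081 expected, and its centre is within about 2 mm of the tray's middle. Orange is unmoved and the robot is clear.

```bash
python3 -c "
from workcell import hand_in; print(hand_in())"
```

```text
the job is handed in; nothing more can be done
None
```

I handed the job in at about 17.7 s. The blue-banded eyepiece is out of its mount and standing upright in the middle of the blue tray, and the arm is clear.

**What I did:** I gripped it at 90 N and turned it about 31° anticlockwise, then back to about 30° clockwise of the start. I drew it straight up from there and carried it over. I set it down until it touched the floor (TCP 0.1185 m, about +1.8 N) and let go.

**Last checks:**
- **Placement:** its top is at about 0.082–0.084 m, against 0.081 m expected. Its centre is within about 2 mm of the tray's middle in both views.
- **Orange eyepiece:** it has not moved, to within 2 mm, checked in the scene view only because the arm hid it in the top view.
- **Turquoise eyepiece:** it is where it was in both views.
- **Twist:** the white flange mark turned with the gripper both ways, so there was no visible slip. All wrist forces I read between moves were under 3 N. I did not see the pull-out force itself.

**What fell short:** it hardly rose during the anticlockwise turn, about 0.4 mm by the tool reading. Nearly all of the upward easing, about 9 mm, came on the clockwise turn back.

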